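# Bring the tall vial round to the label reader

## Task

Push one of the carousel's arms gently round with a fingertip until the tall vial stands squarely in front of the middle of the label reader's window, then press the button on top of the reader fully down and let go, leaving the tall vial there. Do not press the button before the tall vial is in place, do not spin the carousel fast, do not push on, lift or tip the vials, and leave the other things on the bench where they are.

Things in the scene. Friction and masses are not known exactly. Their poses are not given: they have to be found in the camera images.
- carousel: fixed foot of the vial carousel: a white disc 120 mm across and 14 mm thick on the bench; origin on the carousel's vertical axis at bench level. A hub with four level dark steel arms at right angles turns freely on it, by hand, either way
- rotor (a joint): angle of the turning part (rad), 0 at the start, growing counter-clockwise seen from above; turns freely over more than a full turn each way (stops at -7 and 7), stiff enough (about 0.1 N m, 1.5 N at mid-arm) to stay where it is left
- hub (a point): point on the carousel's axis at mid-height of the arms, 46 mm above the bench; hub 44 mm across, its top knob 68 mm above the bench. It turns with the arms
- arm1 (a point): middle of the free length of arm 1, 65 mm out from the axis and 46 mm above the bench; turns with the arm. The arm is a straight bar, 10 mm wide and 20 mm tall (36 to 56 mm above the bench), free to push from 22 mm to 106 mm out; at its end, 125 mm from the axis, a round open cup 38 mm across, 16 to 54 mm above the bench, holds a vial. Between neighbouring arms the space is empty down to the foot disc
- arm2 (a point): middle of the free length of arm 2, 65 mm out from the axis and 46 mm above the bench; turns with the arm. The arm is a straight bar, 10 mm wide and 20 mm tall (36 to 56 mm above the bench), free to push from 22 mm to 106 mm out; at its end, 125 mm from the axis, a round open cup 38 mm across, 16 to 54 mm above the bench, holds a vial. Between neighbouring arms the space is empty down to the foot disc
- arm3 (a point): middle of the free length of arm 3, 65 mm out from the axis and 46 mm above the bench; turns with the arm. The arm is a straight bar, 10 mm wide and 20 mm tall (36 to 56 mm above the bench), free to push from 22 mm to 106 mm out; at its end, 125 mm from the axis, a round open cup 38 mm across, 16 to 54 mm above the bench, holds a vial. Between neighbouring arms the space is empty down to the foot disc
- arm4 (a point): middle of the free length of arm 4, 65 mm out from the axis and 46 mm above the bench; turns with the arm. The arm is a straight bar, 10 mm wide and 20 mm tall (36 to 56 mm above the bench), free to push from 22 mm to 106 mm out; at its end, 125 mm from the axis, a round open cup 38 mm across, 16 to 54 mm above the bench, holds a vial. Between neighbouring arms the space is empty down to the foot disc
- tall_vial: the tall vial: round, amber glass with a white screw cap and paper label, 27 mm across, 75 mm tall (top 95 mm above the bench; all the others are 50 mm tall, tops at 70 mm), standing loosely (up to 2.5 mm play) in one of the four cups, 125 mm from the axis, which one varies; origin at the centre of its underside, 20 mm above the bench. It must be carried round by the carousel, not lifted or pushed
- short_vial1: a short round screw-cap vial, amber glass with a white cap and paper label, 27 mm across, 50 mm tall, loose in one of the carousel's cups; origin at the centre of its underside. Not to be lifted or pushed
- short_vial2: a short round screw-cap vial, amber glass with a white cap and paper label, 27 mm across, 50 mm tall, loose in one of the carousel's cups; origin at the centre of its underside. Not to be lifted or pushed
- short_vial3: a short round screw-cap vial, amber glass with a white cap and paper label, 27 mm across, 50 mm tall, loose in one of the carousel's cups; origin at the centre of its underside. Not to be lifted or pushed
- reader: fixed label reader; its ORIGIN lies on the carousel's axis at bench level and its x axis points from there to the middle of the reader head: a white block 50 mm (along x) by 74 mm by 70 mm tall, its near face 155 mm and its far face 205 mm from the axis, with a dark window 26 mm wide in the face toward the carousel, and a push button on top. A flat foot strip 5 mm thick joins it to the carousel
- read_spot (a point): the point in front of the middle of the reader's window, 125 mm from the carousel's axis and 46 mm above the bench, where the tall vial's axis must stand
- start_top (a point): centre of the top of the reader's black push button, 26 mm across, 92 mm above the bench, in a grey housing 42 mm across and 82 mm above the bench on top of the reader, 170 mm from the carousel's axis; pressed straight down, moves with the button
- start (a joint): how far the button is pressed (m): 0 up, 0.006 fully down; a spring, about 4 N when fully down, returns it
- sample_jar: bystander: squat jar 44 mm across, 48 mm tall, beside the reader, 205 mm from the carousel's axis; origin under its centre
- petri_dish: bystander: closed clear dish 60 mm across, 18 mm tall, beside the reader, 205 mm from the carousel's axis; origin under its centre
- tube_block: bystander: black block with six holes, 45 x 60 x 35 mm, to the left of the carousel; origin under its centre
- mug: bystander: white mug 80 mm across, 90 mm tall, to the left; origin under its centre
- tip_box: bystander: box with yellow lid, 82 x 117 x 70 mm, to the right; origin under its centre
- media_bottle: bystander: bottle 60 mm across, 120 mm tall, to the left; origin under its centre
- pipette: bystander: hand pipette lying down, about 210 mm long, 24 mm high, to the right; origin on the bench near its middle

How it is judged (in metres and radians):
On the way, in this order (a step that is already met when the one before it is completed fails the run):
1. the tall vial stands in front of the middle of the reader's window and the carousel is still (horizontal distance between tall_vial and read_spot below 0.01 m and velocity of joint rotor between -0.05 and 0.05 rad/s), for 0.3 s.
2. the reader's button is pressed down (value of joint start above 0.0045 m and horizontal distance between tall_vial and read_spot below 0.01 m), for 0.05 s.
At the end, for the whole second after the job is handed in: The tall vial's axis is within 10 mm (seen from above) of the point in front of the middle of the reader's window, all four vials stand seated and upright in their cups, the carousel is still and the button is up again (all of step 1 and value of joint start below 0.0015 m and angle between each of tall_vial, short_vial1, short_vial2, short_vial3's own z axis and vertical below 0.25 rad and height (world z) of tall_vial between 0.012 and 0.027 m and height (world z) of short_vial1 between 0.012 and 0.027 m and height (world z) of short_vial2 between 0.012 and 0.027 m and height (world z) of short_vial3 between 0.012 and 0.027 m); the robot touches nothing.
It fails at once if the button is pressed while the tall vial is not in front of the window (value of joint start above 0.003 m and horizontal distance between tall_vial and read_spot above 0.012 m).
It fails at once if a vial is lifted more than 12 mm or tipped more than 0.4 rad (height (world z) of any of tall_vial, short_vial1, short_vial2, short_vial3 above 0.032 m or angle between any of tall_vial, short_vial1, short_vial2, short_vial3's own z axis and vertical above 0.4 rad).
It fails at once if the fingers push on a vial (over 4 N) (contact force between the fingers and tall_vial above 4 N or contact force between the fingers and short_vial1 above 4 N or contact force between the fingers and short_vial2 above 4 N or contact force between the fingers and short_vial3 above 4 N).
It fails at once if the carousel is spun faster than 3 rad/s (velocity of joint rotor above 3 rad/s or velocity of joint rotor below -3 rad/s).
It fails at once if another thing on the bench is moved more than 20 mm (distance of any of sample_jar, petri_dish, tube_block, mug, tip_box, media_bottle, pipette from where it was at the start of the episode above 0.02 m).
It also fails if it takes over 58 s, if anything falls off the work surface, if the arm or the gripper's body presses on something with over 40 N, if the wrist force passes 120 N, or if a joint passes its speed limit or range.

## Robot

A 6-joint arm with a two-finger parallel gripper is mounted at the origin on the work surface. World frame = base frame: x ahead of the robot, y to its left, z up, the work surface at z = 0. Lengths are in m, angles in degrees, forces in N, time in s.
With the tool pointing down it reaches from about 0.35 to 0.875 m from the base axis. Payload 4.2 kg.
Tool frame: the origin (TCP) lies midway between the tips of the shut fingers; the grasp point (between the pads) lies 19 mm behind it; y points along the fingers, x is the direction in which the jaws open and shut, and the axes are right-handed (so a half turn about y gives the same grasp; the last joint's range is limited). The gripper opens to 85 mm and grips with 20 to 120 N. Pads are 22 mm wide; open, the fingers measure 114 mm over their backs; the gripper's body (76 mm by 85 mm) begins 54 mm behind the grasp point. The pads swing forward as they close: fully open they stand 13 mm farther back than shut.
Start: joints at [78.243, 22.042, 0.453, 0, -68.411, -14.817], TCP at [0.28, 0.559, 0.231] pointing down, gripper open.
Joint ranges: [-179.83, 179.83], [-69.29, 118.12], [-61.27, 80.66], [-181.25, 117.63], [-171.15, -9.14], [-177.46, 177.46]. Speed limits (degrees/s): [159.86, 159.86, 180, 180, 180, 180].

## Interface

Orientations are given as a 3x3 rotation matrix whose columns are the frame's x, y, z axes.
In Python, from cell import r gives the robot as it stands. The module is installed in compiled form; this text tells all that it offers.
- The arm moves only by the tool apply_moves, never from a script. Its arguments are lists of equal length, an entry for each row: "linear": the shift along the tool's x, y, z in mm, a list of three; "yaw": the turn about the tool's y in rad; "grip": the closure in counts, from 0 (fully open) to 255 (shut). A call has 1 to 12 rows; each row shifts and turns the commanded pose from where the row before left it, along the tool's axes as they then stand; what a row does not reach is not made up. A row lasts 1/10 s, in which the tool goes at most 50 mm and 8.59 degrees, less where a joint would pass 70% of its speed; a pose out of reach is approached as far as the arm can. A call is refused whole if a number of a shift passes 50 or a number of a turn 0.15, either way. A call with a gripper value outside its range is refused whole. The fingers move at their own pace and stop on an object; "squeeze" is the grip in N (left out, the last holds). Time passes only in rows, so rows that do not move let the fingers close. It gives the time, the measured TCP pose, the force and the opening at its end, in the units of the state.
- r.read_state(): the state, without advancing time (a new reading comes with each control period).
- r.read_camera(name): name is "side" or "top"; returns (picture, depth): 420x560x3 uint8, red, green, blue; 420x560 float32, m along the optical axis (not along the pixel's ray), 0 where there is no reading.
- r.camera_info(name): a dict with "K" (3x3 intrinsics, pixels), "D" ([k1, k2, p1, p2, k3] as OpenCV has them; the pictures are not rectified), "xyz" and "orientation" of the camera in the world. Camera axes: x right, y up, looking along -z (the intrinsics and any distortion apply to the point x, -y, -z); pixel columns grow to the right and rows downward; lengths in m; the calibration is good to about 2 mm. A picture is of the moment at which its call begins. camera_info takes no time and is no camera call.
- r.job_done(): hands the job in, once; it reports no verdict.
The state is a dict: "time": time; "joint_positions": joint angles; "joint_velocities": joint speeds; "joint_efforts": joint torques, N m; "position": TCP position; "tool_rot": TCP orientation; "wrist_force": force on the tool from outside, world axes, zero at the start; "ft_torque": the same for the moment, N m; "opening": finger opening in m.
Only numpy, scipy, OpenCV 4.12 (cv2) and the standard library are available. Lean on these libraries where they do the work, as an engineer would, in place of code of your own. Each camera call takes 0.05 s, during which the arm holds its last target.

## Working session

There is one attempt and no reset: what is moved stays moved. The work goes in short steps, Python scripts to look and compute and a tool call to move; the robot and the scene stay as the last step left them, time stands still between calls to the robot, and variables do not carry over. Pictures are saved under pics/ and viewed, and the job is handed in when it is done.

Besides the shell and the picture viewer there is one more tool, called after ">>>" in YAML: its name, and indented under it one key for each argument. apply_moves: Moves the arm, as the interface text tells. Its arguments: {"type":"object","properties":{"linear":{"type":"array","items":{"type":"array","items":{"type":"number"}}},"yaw":{"type":"array","items":{"type":"number"}},"grip":{"type":"array","items":{"type":"number"}},"squeeze":{"type":"number"}},"required":["linear","yaw","grip"]}

```bash
mkdir -p pics; python3 - <<'E'
from cell import r
import cv2,numpy as np
for n in("top","side"):
    p,d=r.read_camera(n);cv2.imwrite(f"pics/{n}0.png",p[:,:,::-1]);np.save(f"{n}0.npy",d)
    print(n,r.camera_info(n))
s=r.read_state();print(s)
E
```

```text
top {'K': array([[475.16247376,   0.        , 274.91259295],
       [  0.        , 475.16247376, 205.95576307],
       [  0.        ,   0.        ,   1.        ]]), 'D': array([-0.11192155,  0.        ,  0.        ,  0.        ,  0.        ]), 'xyz': array([ 0.43555749, -0.02203137,  1.29626746]), 'orientation': array([[-0.01564827,  0.99604356, -0.08747771],
       [-0.99985452, -0.01618175, -0.00539271],
       [-0.00678691,  0.0873806 ,  0.99615188]])}
side {'K': array([[536.27634935,   0.        , 287.66095308],
       [  0.        , 536.27634935, 202.97768269],
       [  0.        ,   0.        ,   1.        ]]), 'D': array([-0.11714343,  0.        ,  0.        ,  0.        ,  0.        ]), 'xyz': array([ 0.33949244, -1.18116171,  0.92945239]), 'orientation': array([[ 0.98346312,  0.10975731, -0.14406117],
       [-0.18108649,  0.58353633, -0.79163946],
       [-0.00282329,  0.80463575,  0.59376203]])}
{'time': 0.1, 'joint_positions': array([ 7.82434292e+01,  2.20865714e+01,  3.88838445e-01, -2.51317254e-02,
       -6.84121684e+01, -1.48187670e+01]), 'joint_velocities': array([ 0.03814105, -0.03847582,  0.16389322,  0.12830197, -0.06437285,
       -0.01922792]), 'joint_efforts': array([ 1.50840236e-06, -3.93323386e+01,  1.88929617e+01,  4.19792444e+00,
       -2.58421234e-03,  8.36794271e-06]), 'position': array([0.27933999, 0.55852376, 0.23033759]), 'tool_rot': array([[-4.47518075e-01, -7.90129051e-04,  8.94274538e-01],
       [-8.94272742e-01, -1.79476412e-03, -4.47518762e-01],
       [ 1.95860943e-03, -9.99998077e-01,  9.65985123e-05]]), 'wrist_force': array([-0.27749391, -0.60063273,  0.02223029]), 'ft_torque': array([-0.03054475,  0.0067717 ,  0.03076989]), 'opening': 0.08561276801525944}
```

View pics/top0.png

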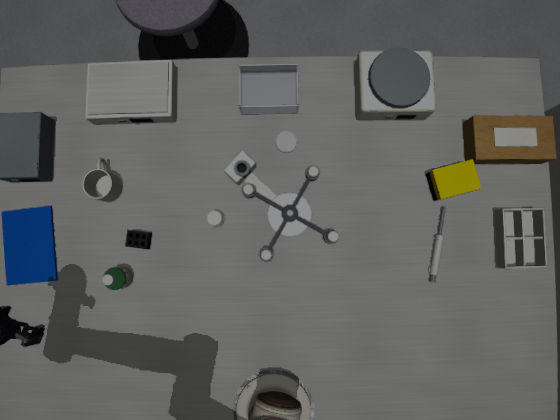

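View pics/side0.png

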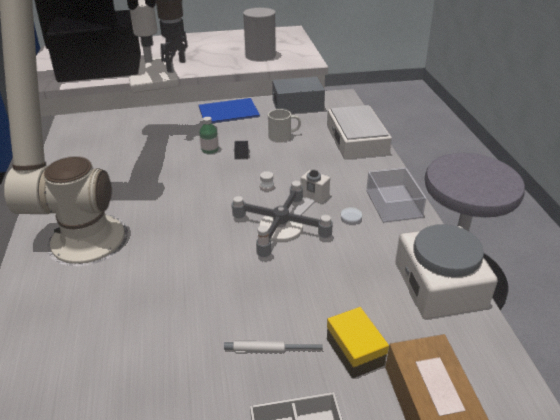

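```bash
cat > h.py <<'E'
import cv2,numpy as np
from cell import r
def ray(n,u,v):
    c=r.camera_info(n);p=cv2.undistortPoints(np.array([[[u,v]]],float),c["K"],c["D"])[0,0]
    return c["xyz"],c["orientation"]@np.array([p[0],-p[1],-1.])
def atz(n,u,v,z):
    o,d=ray(n,u,v);return o+d*(z-o[2])/d[2]
def proj(n,P):
    c=r.camera_info(n);q=c["orientation"].T@(np.array(P,float)-c["xyz"])
    q=np.array([q[0],-q[1],-q[2]]);return cv2.projectPoints(q.reshape(1,1,3),np.zeros(3),np.zeros(3),c["K"],c["D"])[0][0,0]
def crop(src,x0,y0,w,h,k,out):
    p=cv2.imread(src)[y0:y0+h,x0:x0+w];cv2.imwrite(out,cv2.resize(p,None,fx=k,fy=k,interpolation=cv2.INTER_CUBIC))
E
python3 - <<'E'
from h import *
crop("pics/top0.png",200,120,160,150,5,"pics/top0c.png") if 0 else crop("pics/top0.png",200,125,160,145,4,"pics/top0c.png")
crop("pics/side0.png",220,150,150,110,5,"pics/side0c.png")
E
```

```text
(no output)
```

View pics/top0c.png

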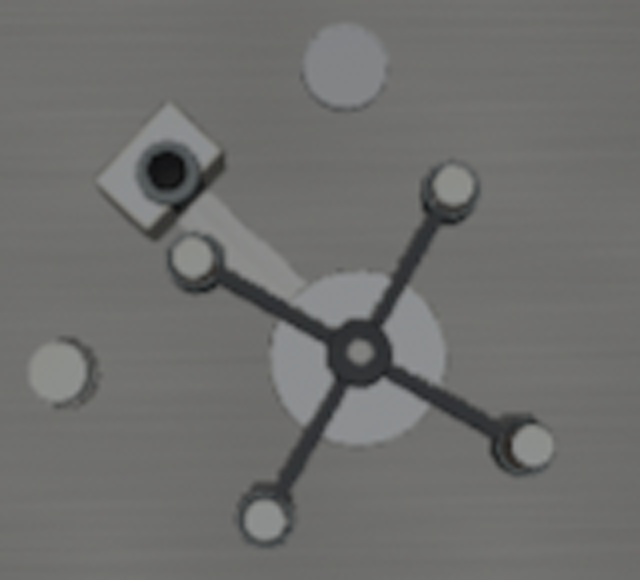

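View pics/side0c.png

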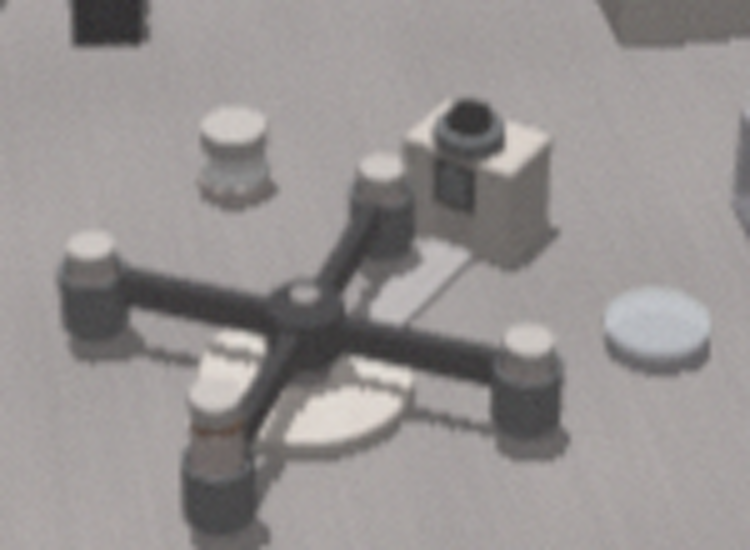

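The top crop shows the hub knob at about (360,352), the button at (168,171) and the caps at (196,257), (454,185), (532,446) and (265,521). In the side view the tall vial is the nearest one, with its cap at (216,398), which is the lower-right one in the top crop.

```bash
python3 - <<'E'
from h import *
f=lambda x,y,z:atz("top",200+(x+.5)/4-.5,125+(y+.5)/4-.5,z)
g=lambda x,y,z:atz("side",220+(x+.5)/5-.5,150+(y+.5)/5-.5,z)
A=f(360,352,.068);F=f(358,358,.014);B=f(168,171,.092)
print("hub",A,F,"side",g(306,294,.068));print("btn",B,"side",g(470,118,.092))
for n,c,z in(("s1",(196,257),.07),("s2",(454,185),.07),("tall",(532,446),.095),("s3",(265,521),.07)):
    P=f(*c,z);d=P-A;print(n,P,np.hypot(*d[:2]),np.degrees(np.arctan2(d[1],d[0])))
d=B-A;print("btn",np.hypot(*d[:2]),np.degrees(np.arctan2(d[1],d[0])))
print("tall side",g(216,398,.095)," jar",f(58,372,.048)," dish",f(345,66,.018))
# cups
for c in((196,264),(451,192),(519,447),(265,515)):
    P=f(*c,.054);d=P-A;print(P,np.hypot(*d[:2]),np.degrees(np.arctan2(d[1],d[0])))
E
```

```text
hub [ 0.52545148 -0.05323403  0.068     ] [ 0.52535837 -0.05317939  0.014     ] side [ 0.526091   -0.05320743  0.068     ]
btn [0.64210575 0.06837365 0.092     ] side [0.64105125 0.06207108 0.092     ]
s1 [0.58894852 0.05227977 0.07      ] 0.12314639572552326 58.96093429640798
s2 [ 0.63351231 -0.11654171  0.07      ] 0.1252397889867835 -30.36400414535477
tall [ 0.46215575 -0.16015721  0.095     ] 0.12425343858172705 -120.62442408285759
s3 [0.41738257 0.0098157  0.07      ] 0.12511658369515297 149.73979260059437
btn 0.16851304335843634 46.1909965188327
tall side [ 0.46218977 -0.16413837  0.095     ]  jar [0.51687304 0.14560042 0.048     ]  dish [ 0.72554038 -0.04792126  0.018     ]
[0.58630669 0.0532976  0.054     ] 0.12268799442433588 60.263235378360335
[ 0.63144869 -0.11567915  0.054     ] 0.12302357291650408 -30.50320760879216
[ 0.46256002 -0.15634449  0.054     ] 0.12077708561138809 -121.38079550309484
[0.4210416  0.01017505 0.054     ] 0.12215619344156284 148.72930876012782
```

```bash
python3 - <<'E'
from h import *
crop("pics/top0.png",220,145,40,40,15,"pics/rd.png")
s=r.read_state();R=s["tool_rot"]
print("shift mm",R.T@(np.array([0.558,-0.109,0.200])-s["position"])*1000)
E
```

```text
shift mm [472.18349894  31.3154024  547.92502564]
```

View pics/rd.png

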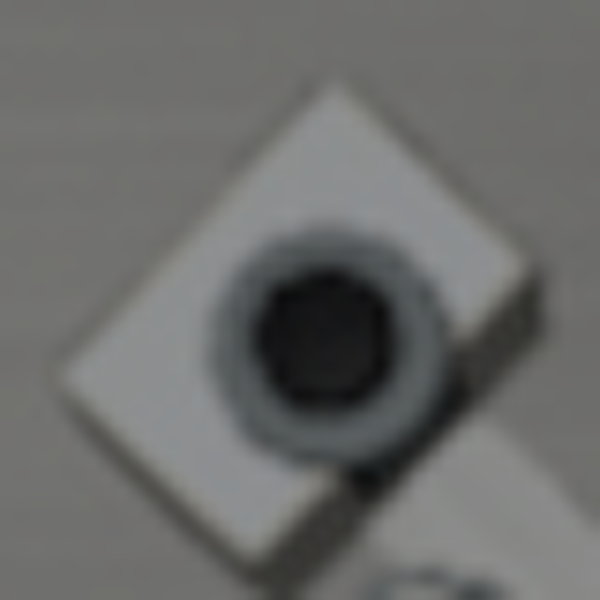

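The enlarged reader crop shows top-face corners at (335,80), (525,268), (258,562) and (62,378), and the button centre at (325,340).

```bash
python3 - <<'E'
from h import *
f=lambda x,y,z:atz("top",220+(x+.5)/15-.5,145+(y+.5)/15-.5,z)
C=[f(*c,.07)[:2] for c in((335,80),(525,268),(258,562),(62,378))]
a=lambda d:np.degrees(np.arctan2(d[1],d[0]))
A=np.array([.5255,-.0532])
print(C,np.mean(C,0)-A,a(np.mean(C,0)-A),np.linalg.norm(np.mean(C,0)-A))
print(a(C[0]-C[1]),a(C[3]-C[2]),a(C[3]-C[0])-90,a(C[2]-C[1])-90)
B=f(325,340,.092)[:2];print(B,a(B-A),np.linalg.norm(B-A))
E
```

```text
[array([0.69241389, 0.06901941]), array([0.65845242, 0.03611374]), array([0.60752697, 0.08312151]), array([0.64050237, 0.11712468])] [0.12422391 0.12954483] 46.20117925544925 0.17948104123258576
44.09541410911534 45.879117428983086 47.17940743862894 47.29081583713648
[0.64258044 0.06946256] 46.333821563597354 0.16956984453065274
```

>>> apply_moves:
  linear:
    - [20,0,22]
    - [32,2,37]
    - [32,2,37]
    - [32,2,37]
    - [32,2,37]
    - [32,2,37]
    - [32,2,37]
    - [32,2,37]
    - [32,2,37]
    - [32,2,37]
    - [32,2,37]
    - [32,2,37]
  yaw: [0,0,0,0,0,0,0,0,0,0,0,0]
  grip: [255,255,255,255,255,255,255,255,255,255,255,255]

```text
time: 1.3
position: [0.497, 0.0324, 0.2091]
tool_rot: [[-0.447, -0.0, 0.894], [-0.894, 0.0, -0.447], [0.0, -1.0, -0.0]]
wrist_force: [0.3, 1.4, -0.6]
opening: 0.0002
```

>>> apply_moves:
  linear:
    - [25,0,29]
    - [25,0,29]
    - [25,0,29]
    - [24,0,30]
    - [0,0,0]
    - [0,0,0]
    - [0,0,0]
    - [0,0,0]
    - [0,0,0]
    - [0,0,0]
    - [0,0,0]
    - [0,0,0]
  yaw: [0,0,0,0,0.14,0.14,0.14,0.14,0.14,0.14,0.14,0.14]
  grip: [255,255,255,255,255,255,255,255,255,255,255,255]

```text
time: 2.5
position: [0.5568, -0.1065, 0.2088]
tool_rot: [[-1.0, -0.001, -0.019], [0.019, 0.0, -1.0], [0.001, -1.0, -0.0]]
wrist_force: [0.0, 0.3, 0.3]
opening: 0.0001
```

>>> apply_moves:
  linear:
    - [0,0,0]
    - [0,0,0]
    - [0,0,0]
    - [0,0,0]
    - [0,0,0]
    - [0,0,0]
    - [0,0,0]
    - [0,0,0]
  yaw: [0.14,0.14,0.14,0.14,0.14,0.14,0.14,0.05]
  grip: [255,255,255,255,255,255,255,255]

```text
time: 3.3
position: [0.5568, -0.1065, 0.2088]
tool_rot: [[-0.5, -0.001, -0.866], [0.866, 0.0, -0.5], [0.001, -1.0, 0.001]]
wrist_force: [-0.2, 0.4, -1.5]
opening: 0.0003
```

```bash
python3 - <<'E'
from h import *
for n in("top","side"):
    p,d=r.read_camera(n);cv2.imwrite(f"pics/{n}1.png",p[:,:,::-1])
s=r.read_state();print(s["time"],s["position"],s["tool_rot"],s["joint_positions"])
A=np.array([.5255,-.0532]);d=s["position"][:2]-A;print(np.hypot(*d),np.degrees(np.arctan2(d[1],d[0])))
crop("pics/top1.png",200,125,160,145,4,"pics/top1c.png")
crop("pics/side1.png",200,90,180,160,4,"pics/side1c.png")
E
```

```text
3.4 [ 0.55684795 -0.10648646  0.20881741] [[-5.03709501e-01 -1.07610383e-03 -8.63872433e-01]
 [ 8.63872858e-01  1.26731803e-04 -5.03709906e-01]
 [ 6.51524268e-04 -9.99999413e-01  8.65780874e-04]] [ 5.53831475e+00  1.74340440e+01 -9.79528650e+00 -1.48121013e-02
 -6.28313379e+01 -6.52857976e+01]
0.06182346166350796 -59.53207927207363
```

View pics/side1c.png

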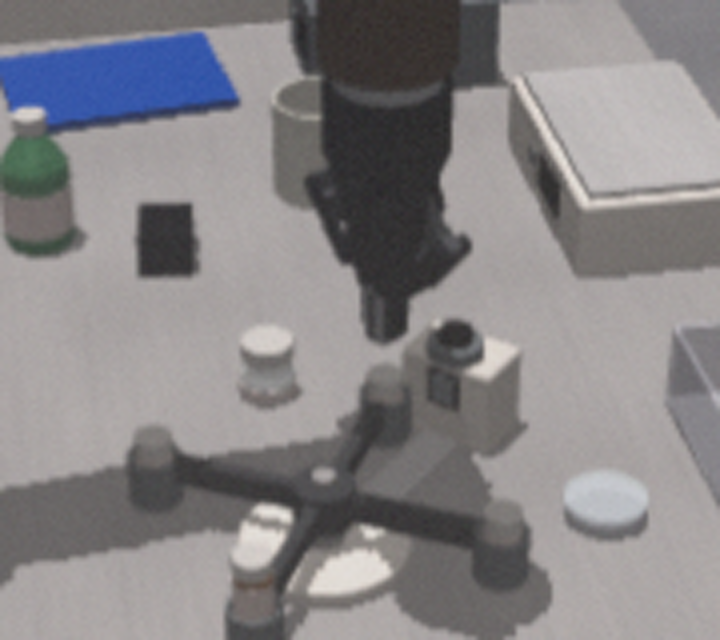

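View pics/top1c.png

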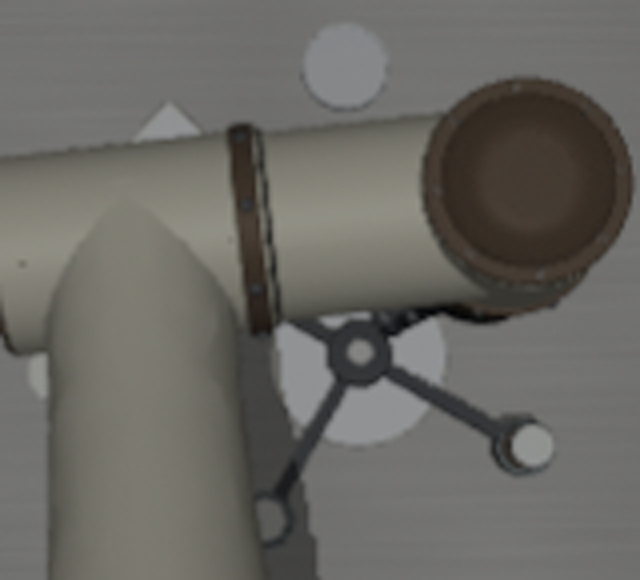

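>>> apply_moves:
  linear:
    - [0,22,0]
    - [0,25,0]
    - [0,25,0]
    - [0,25,0]
    - [0,25,0]
    - [0,20,0]
    - [0,15,0]
    - [0,10,0]
    - [0,0,0]
  yaw: [0,0,0,0,0,0,0,0,0]
  grip: [255,255,255,255,255,255,255,255,255]

```text
time: 4.3
position: [0.5562, -0.1066, 0.0408]
tool_rot: [[-0.504, -0.003, -0.864], [0.864, -0.0, -0.504], [0.002, -1.0, 0.003]]
wrist_force: [-0.5, -0.3, -0.2]
opening: -0.0003
```

```bash
python3 - <<'E'
from h import *
p,d=r.read_camera("side");cv2.imwrite(f"pics/side2.png",p[:,:,::-1])
s=r.read_state();print(s["time"],s["position"],s["wrist_force"])
crop("pics/side2.png",200,120,180,140,4,"pics/side2c.png")
E
```

```text
4.35 [ 0.55700248 -0.10658845  0.04192775] [ 0.14223279 -0.03245797  0.4360411 ]
```

View pics/side2c.png

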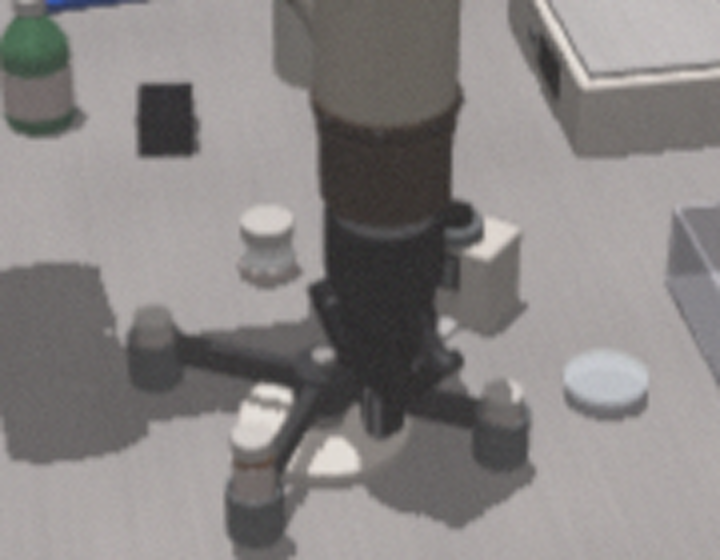

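>>> apply_moves:
  linear:
    - [0,0,-2]
    - [0.1,0,-3.7]
    - [0.1,0,-3.7]
    - [0.1,0,-3.7]
    - [0.1,0,-3.7]
    - [0.1,0,-3.7]
    - [0.1,0,-3.7]
    - [0.1,0,-3.7]
    - [0.1,0,-3.7]
    - [0.1,0,-3.7]
    - [0.1,0,-3.7]
    - [0.1,0,-3.7]
  yaw: [-0.032,-0.06,-0.06,-0.06,-0.06,-0.06,-0.06,-0.06,-0.06,-0.06,-0.06,-0.06]
  grip: [255,255,255,255,255,255,255,255,255,255,255,255]

```text
time: 5.55
position: [0.5856, -0.0749, 0.0438]
tool_rot: [[-0.94, 0.004, -0.341], [0.341, -0.0, -0.94], [-0.004, -1.0, -0.001]]
wrist_force: [1.8, -3.2, -0.6]
opening: -0.0001
```

```bash
cat >> h.py <<'E'
def look(k,side=(200,120,180,140),top=(200,125,160,145)):
    for n,b in(("side",side),("top",top)):
        p,d=r.read_camera(n);cv2.imwrite(f"pics/{n}{k}.png",p[:,:,::-1]);crop(f"pics/{n}{k}.png",*b,4,f"pics/{n}{k}c.png")
def st():
    s=r.read_state();A=np.array([.5255,-.0532]);d=s["position"][:2]-A;R=s["tool_rot"]
    print(s["time"],s["position"],s["wrist_force"],"rad",np.hypot(*d),"az",np.degrees(np.arctan2(d[1],d[0])),"xaz",np.degrees(np.arctan2(R[1,0],R[0,0])),s["joint_positions"][5])
E
python3 - <<'E'
from h import *
look(3);st()
E
```

```text
5.65 [ 0.585185   -0.07436043  0.04356787] [-0.03140877 -0.80213164  0.6575561 ] rad 0.06332505921451569 az -19.521208908337986 xaz 159.92476492554883 -28.572472045165245
```

View pics/side3c.png

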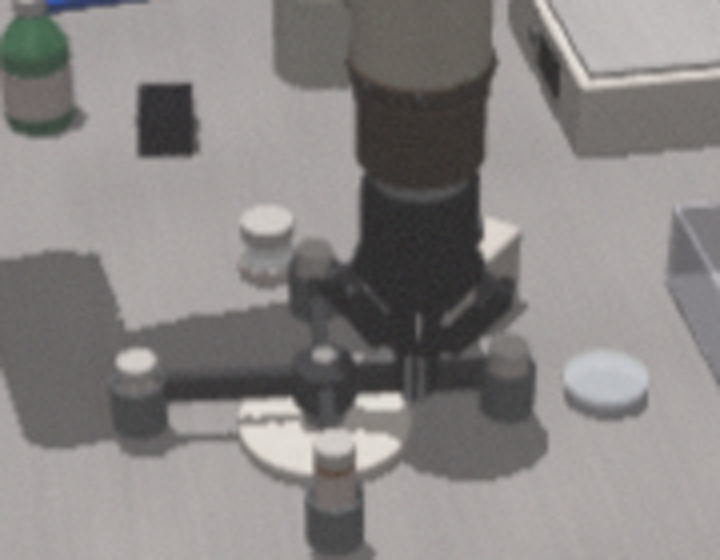

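```bash
python3 - <<'E'
from h import *
P=atz("side",200+(333.5)/4-.5,120+(443.5)/4-.5,.095);d=P[:2]-[.5255,-.0532];print(P,np.hypot(*d),np.degrees(np.arctan2(d[1],d[0])))
E
```

```text
[ 0.50993322 -0.17770735  0.095     ] 0.1254767087254415 -97.12654030687337
```

View pics/top3c.png

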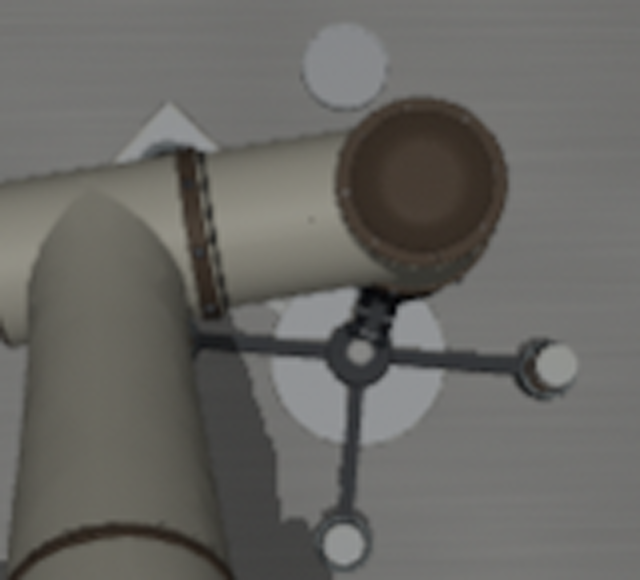

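>>> apply_moves:
  linear:
    - [0.1,0,-3.7]
    - [0.1,0,-3.7]
    - [0.1,0,-3.7]
    - [0.1,0,-3.7]
    - [0.1,0,-3.7]
    - [0.1,0,-3.7]
    - [0.1,0,-3.7]
    - [0.1,0,-3.7]
    - [0.1,0,-3.7]
    - [0.1,0,-3.7]
    - [0.1,0,-3.7]
    - [0.1,0,-3.7]
  yaw: [-0.06,-0.06,-0.06,-0.06,-0.06,-0.06,-0.06,-0.06,-0.06,-0.06,-0.06,-0.06]
  grip: [255,255,255,255,255,255,255,255,255,255,255,255]

```text
time: 6.85
position: [0.586, -0.0309, 0.0436]
tool_rot: [[-0.932, 0.005, 0.362], [-0.362, 0.0, -0.932], [-0.005, -1.0, 0.001]]
wrist_force: [2.8, -1.6, -1.0]
opening: 0.0001
```

```bash
python3 - <<'E'
from h import *
look(4);st()
E
```

```text
6.95 [ 0.5846358  -0.03073073  0.043284  ] [ 0.81074383 -0.37007876  0.88650405] rad 0.06326065733694548 az 20.804819517417762 xaz -158.8851471751659 8.274197259995564
```

View pics/top4c.png

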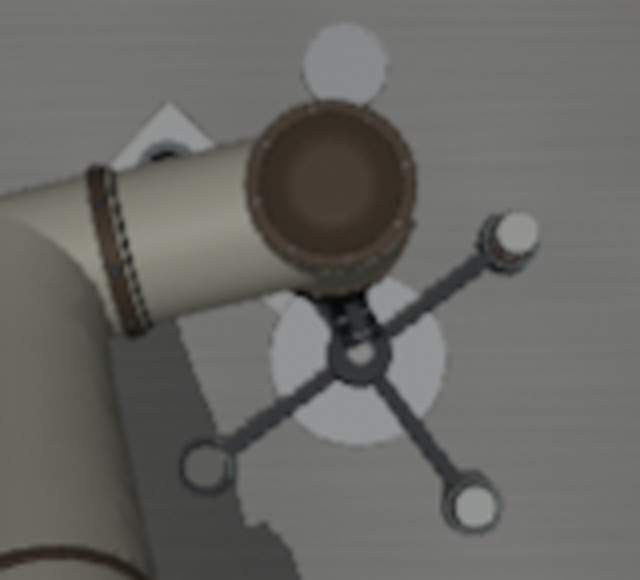

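View pics/side4c.png

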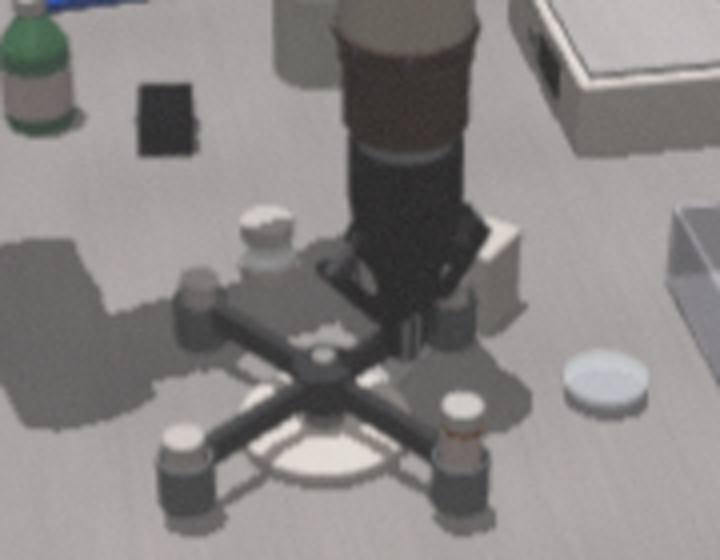

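>>> apply_moves:
  linear:
    - [0.1,0,-3.7]
    - [0.1,0,-3.7]
    - [0.1,0,-3.7]
    - [0.1,0,-3.7]
    - [0.1,0,-3.7]
    - [0.1,0,-3.7]
    - [0.1,0,-3.7]
    - [0.1,0,-3.7]
    - [0.1,0,-3.7]
    - [0.1,0,-3.7]
    - [0.1,0,-3.7]
    - [0.1,0,-3.7]
  yaw: [-0.06,-0.06,-0.06,-0.06,-0.06,-0.06,-0.06,-0.06,-0.06,-0.06,-0.06,-0.06]
  grip: [255,255,255,255,255,255,255,255,255,255,255,255]

```text
time: 8.15
position: [0.557, 0.0021, 0.0434]
tool_rot: [[-0.463, 0.005, 0.886], [-0.886, 0.001, -0.463], [-0.003, -1.0, 0.004]]
wrist_force: [3.9, 1.3, -1.9]
opening: -0.0001
```

```bash
python3 - <<'E'
from h import *
st()
E
```

```text
8.15 [0.55695962 0.00210295 0.04337584] [ 3.92735508  1.31990224 -1.85907657] rad 0.06362487043620017 az 60.36619738405934 xaz -117.56489716586489 45.526151950176754
```

>>> apply_moves:
  linear:
    - [0.1,0,-3.7]
    - [0.1,0,-3.7]
    - [0.1,0,-3.7]
    - [0.1,0,-3.7]
    - [0.1,0,-3.7]
    - [0.1,0,-3.7]
    - [0.1,0,-3.7]
    - [0.1,0,-3.7]
    - [0.1,0,-3.7]
    - [0.1,0,-3.7]
    - [0.1,0,-3.7]
    - [0.1,0,-3.7]
  yaw: [-0.06,-0.06,-0.06,-0.06,-0.06,-0.06,-0.06,-0.06,-0.06,-0.06,-0.06,-0.06]
  grip: [255,255,255,255,255,255,255,255,255,255,255,255]

```text
time: 9.35
position: [0.5133, 0.0078, 0.0433]
tool_rot: [[0.237, 0.004, 0.972], [-0.972, 0.002, 0.237], [-0.001, -1.0, 0.004]]
wrist_force: [1.7, 2.4, -0.3]
opening: 0.0003
```

```bash
python3 - <<'E'
from h import *
look(5);st()
E
```

```text
9.45 [0.51224537 0.00714016 0.0430652 ] [0.83978195 1.91676035 0.20553328] rad 0.0617788007400652 az 102.38911546694811 xaz -76.44462935294867 84.59799514020503
```

View pics/top5c.png

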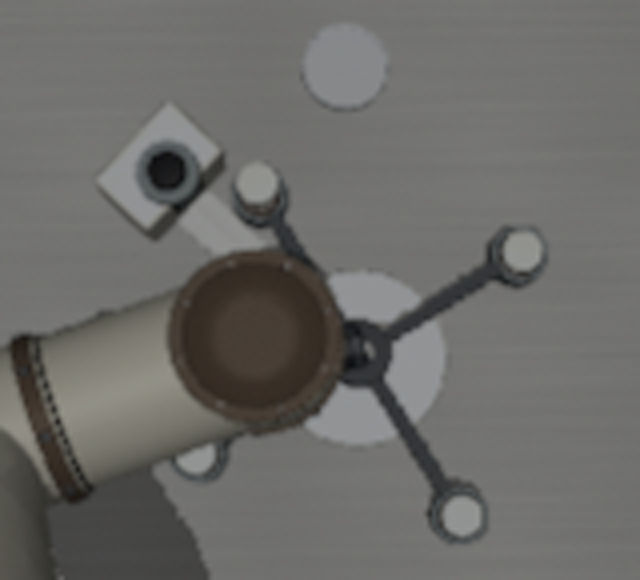

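View pics/side5c.png

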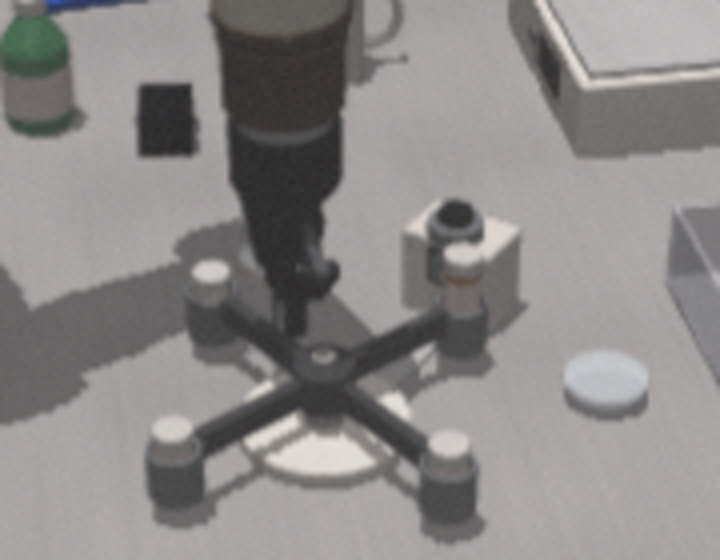

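```bash
cat >> h.py <<'E'
def az(x,y,z,n="top",o=(200,125)):
    P=atz(n,o[0]+(x+.5)/4-.5,o[1]+(y+.5)/4-.5,z);d=P[:2]-[.5255,-.0532];return P[:2].round(4),np.hypot(*d).round(4),np.degrees(np.arctan2(d[1],d[0])).round(2)
E
python3 - <<'E'
from h import *
print(az(258,184,.095),az(523,251,.07),az(462,517,.07))
E
```

```text
(array([0.6322, 0.0106]), np.float64(0.1243), np.float64(30.9)) (array([ 0.5894, -0.1604]), np.float64(0.1249), np.float64(-59.2)) (array([ 0.4179, -0.1169]), np.float64(0.125), np.float64(-149.4))
```

>>> apply_moves:
  linear:
    - [0.05,0,-1.9]
    - [0.05,0,-1.9]
    - [0.05,0,-1.9]
    - [0.05,0,-1.9]
    - [0.05,0,-1.9]
    - [0.05,0,-1.9]
    - [0.05,0,-1.9]
    - [0.05,0,-1.9]
    - [0,0,0]
    - [0,0,0]
  yaw: [-0.03,-0.03,-0.03,-0.03,-0.03,-0.03,-0.03,-0.03,0,0]
  grip: [255,255,255,255,255,255,255,255,255,255]

```text
time: 10.45
position: [0.4975, 0.0011, 0.0422]
tool_rot: [[0.46, -0.001, 0.888], [-0.888, -0.0, 0.46], [-0.0, -1.0, -0.001]]
wrist_force: [0.8, 0.4, 1.5]
opening: -0.0002
```

```bash
python3 - <<'E'
from h import *
look(6);st()
E
```

```text
10.55 [0.49744686 0.00116029 0.04213987] [1.72072853 0.4528285  0.77943402] rad 0.06117205177981248 az 117.29642071171654 xaz -62.62360649898975 98.5035069348713
```

View pics/top6c.png

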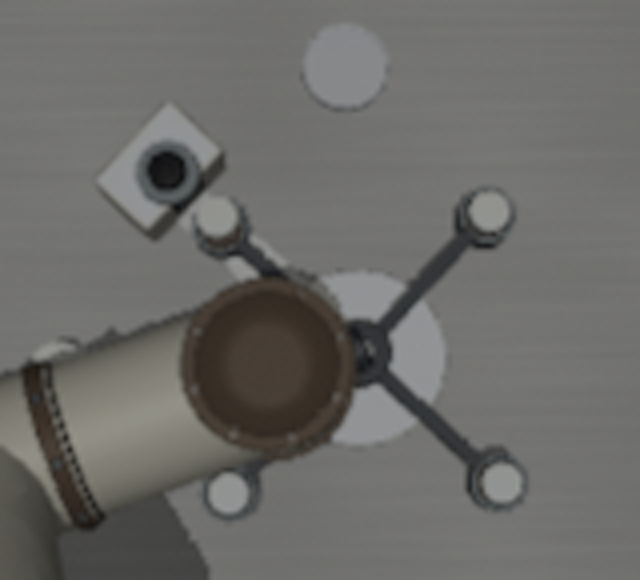

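```bash
python3 - <<'E'
from h import *
print(az(219,215,.095),az(490,211,.07),az(502,481,.07),az(229,492,.07))
E
```

```text
(array([0.6126, 0.0358]), np.float64(0.1245), np.float64(45.62)) (array([ 0.616 , -0.1396]), np.float64(0.1251), np.float64(-43.67)) (array([ 0.4405, -0.1431]), np.float64(0.1237), np.float64(-133.38)) (array([0.4363, 0.0327]), np.float64(0.1238), np.float64(136.06))
```

The tall vial's arm measures about 46.1° (45.6–46.6° over the four caps), and the reader is at about 46.3°, so it is in place. Next I back the finger off, raise it and go above the button.

>>> apply_moves:
  linear:
    - [0,0,5]
    - [0,0,5]
    - [0,-20,0]
    - [0,-30,0]
    - [0,-40,0]
    - [0,-20,0]
    - [2,0,30]
    - [2,0,40]
    - [2,0,40]
    - [1,0,30]
    - [0,0,10]
    - [0,0,0]
  yaw: [0,0,0,0,0,0,0,0,0,0,0,0]
  grip: [255,255,255,255,255,255,255,255,255,255,255,255]

```text
time: 11.75
position: [0.6433, 0.0692, 0.1509]
tool_rot: [[0.46, -0.002, 0.888], [-0.888, -0.001, 0.46], [-0.001, -1.0, -0.002]]
wrist_force: [-0.6, 0.4, -0.0]
opening: -0.0001
```

```bash
python3 - <<'E'
from h import *
look(7);st()
E
```

```text
11.85 [0.64181006 0.06838949 0.15167841] [ 0.11315793  1.09767907 -0.52253649] rad 0.1682618023404116 az 46.271288118992544 xaz -62.62078920341002 96.98536185919596
```

View pics/side7c.png

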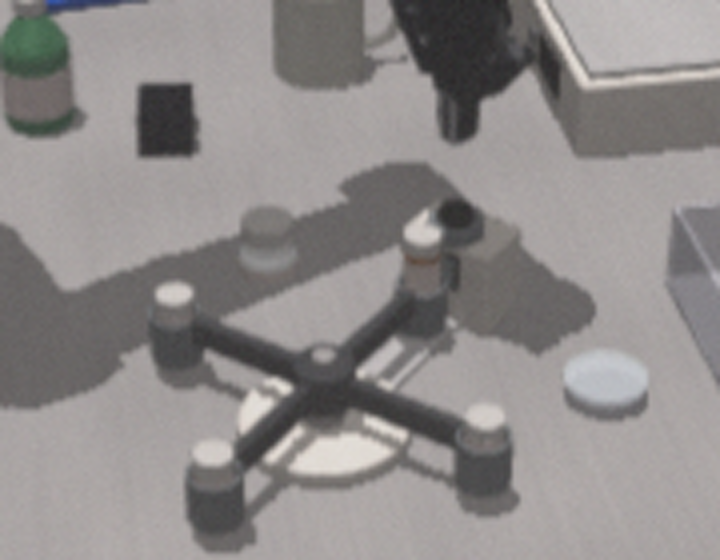

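View pics/top7c.png

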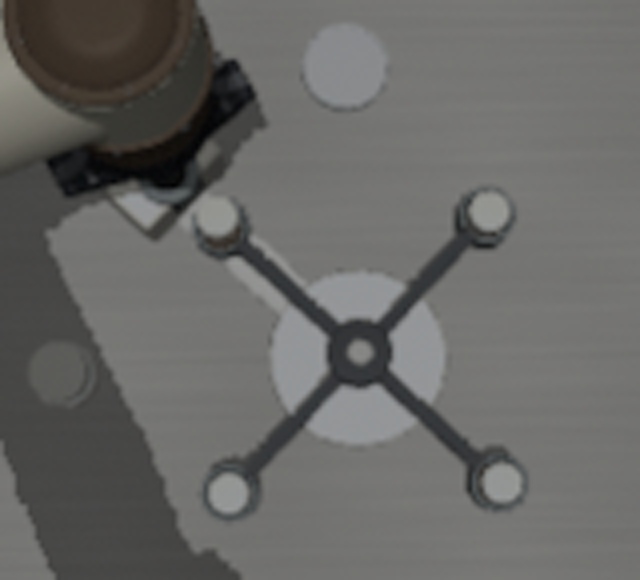

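The views show the tall vial unchanged (cap at (219,215) in the top crop), with its arm lined up with the foot strip toward the reader, and the finger above the button. Now I press it.

>>> apply_moves:
  linear:
    - [0,20,0]
    - [0,20,0]
    - [0,12,0]
    - [0,4,0]
    - [0,4,0]
    - [0,3,0]
    - [0,2,0]
    - [0,0,0]
    - [0,0,0]
  yaw: [0,0,0,0,0,0,0,0,0]
  grip: [255,255,255,255,255,255,255,255,255]

```text
time: 12.75
position: [0.6432, 0.0687, 0.0881]
tool_rot: [[0.46, 0.001, 0.888], [-0.888, -0.0, 0.46], [0.0, -1.0, 0.0]]
wrist_force: [-1.2, -0.8, 2.9]
opening: -0.0002
```

```bash
python3 - <<'E'
from h import *
look(8);st()
E
```

```text
12.85 [0.6431773  0.06866379 0.08785574] [-1.60447865 -0.80211177  3.56700019] rad 0.169406992921258 az 46.00126400060142 xaz -62.6019666344206 96.9833819305204
```

View pics/side8c.png

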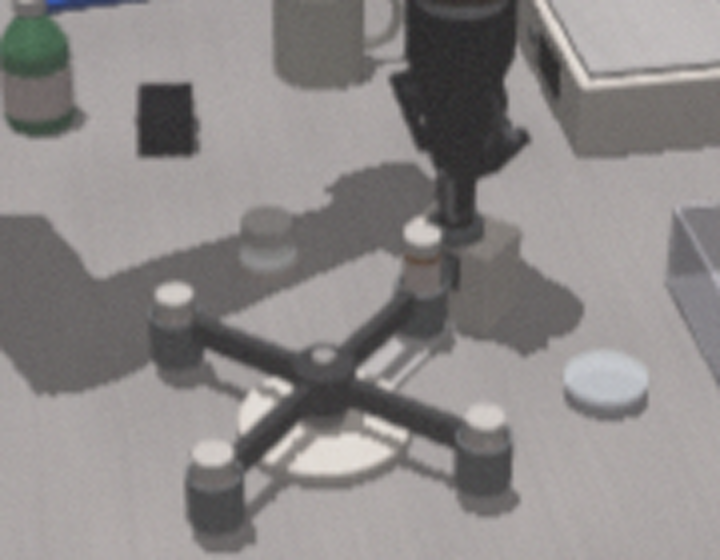

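>>> apply_moves:
  linear:
    - [0,1.5,0]
    - [0,1.5,0]
    - [0,0,0]
    - [0,0,0]
  yaw: [0,0,0,0]
  grip: [255,255,255,255]

```text
time: 13.25
position: [0.6432, 0.0686, 0.086]
tool_rot: [[0.461, 0.001, 0.888], [-0.888, -0.0, 0.461], [0.001, -1.0, 0.0]]
wrist_force: [-3.4, -1.1, 9.7]
opening: -0.0003
```

The force has climbed to 9.7 N at z = 0.086, so the button is at its stop. I lift off and clear.

>>> apply_moves:
  linear:
    - [0,-3,0]
    - [0,-5,0]
    - [0,-12,0]
    - [0,-30,0]
    - [0,-30,0]
    - [0,-20,0]
    - [0,0,0]
    - [0,0,0]
  yaw: [0,0,0,0,0,0,0,0]
  grip: [255,255,255,255,255,255,255,255]

```text
time: 14.05
position: [0.6429, 0.0692, 0.1843]
tool_rot: [[0.46, 0.0, 0.888], [-0.888, 0.001, 0.46], [-0.001, -1.0, 0.001]]
wrist_force: [-0.1, -0.4, -0.6]
opening: 0.0001
```

```bash
python3 - <<'E'
from h import *
look(9);st()
E
```

```text
14.15 [0.64227387 0.06884305 0.18282018] [-0.29915884 -0.23172699 -0.91519389] rad 0.1689101644661932 az 46.26395037734774 xaz -62.6122634107241 96.98641203040233
```

View pics/side9c.png

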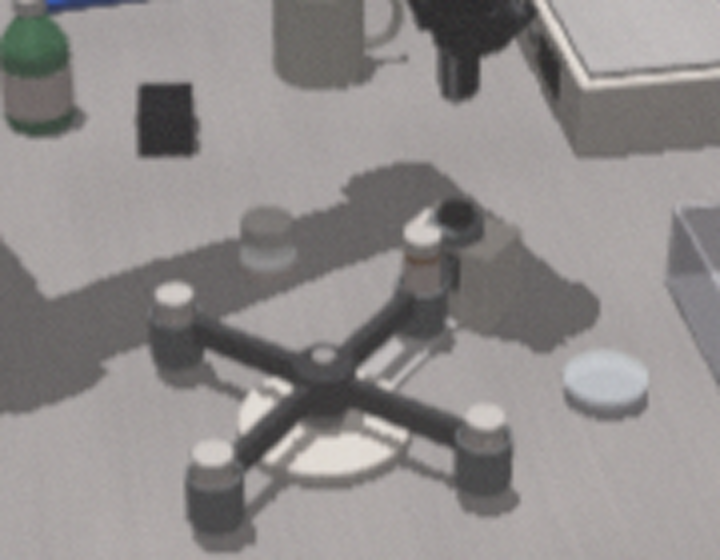

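View pics/top9c.png

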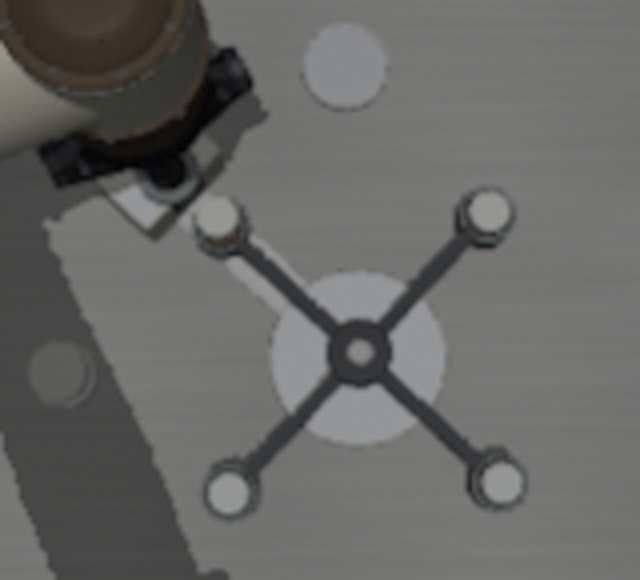

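Both views show all four vials upright and unmoved, the tall vial's cap still at (219,215) in the top crop, the button up, and the gripper clear.

```bash
python3 -c "
from cell import r
print(r.job_done())"
```

```text
the job is handed in; nothing more can be done
None
```

The tall vial now stands in front of the reader's window, the button was pressed fully down and released, and the job is handed in (no verdict is reported).

- **Carousel:** I turned it counter-clockwise by about 166° with the shut fingertip, pushing one arm at about 62 mm from the axis and at roughly 0.6 rad/s or less. I then backed the finger off.
- **Vial position:** The four caps put the tall vial's arm at 45.6–46.6°, and the reader measured about 46.3° (46.2–46.3°). That puts the vial within about 2 mm of the target spot. The views before and after the press showed no shift.
- **Button:** The first press stopped at about 4 mm with 3.5 N. Pressing 3 mm further brought the fingertip to z = 0.086 m with 9.7 N, which I take as the stop.
- **Last check:** The final pictures showed the button up, all four vials upright, the jar and dish in their original places, and the gripper clear with almost no wrist force. The clock stood at about 14 s.

One disagreement: early on, the side camera put the button about 6 mm away from where the top camera did. I used the top-camera value, which fits the given distances from the axis.

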